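# Gauge the lids left in the dispenser and set its stock marker

### The job

Check how full the lid dispenser is: press its lever down by the thumb bar, gently, until the resistance clearly firms up (do not force it further), note how low the top of the bar got, and let the lever come back up. Then push the sliding stock marker on the post beside it down until its flat top stands level with the height that the top of the thumb bar had reached, and let go. Leave the jars, the ice tray and the saucer alone.

Things in the scene. Friction and masses are not known exactly. Their poses are not given: they have to be found in the camera images.
- dispenser: Pale blue plastic lid dispenser, fixed. Base plate 12 mm thick, x -100..100, y -140..100 mm; opaque magazine x -55..65, y -50..50, up to 110 mm above the sill. Origin on the sill under the magazine, z up, x away from the lever's free end. The lid stack inside is unseen and differs every time. A 16 x 22 mm aluminium post at x -65, y -85 mm, 196 mm high, carries the stock marker.
- lever: White lever on top; origin at its hinge (dispenser x 50, y 0, z 150 mm). Its 22 mm wide arm runs 150 mm toward -x to the thumb bar; it swings down and springs back. At the bar the soft return spring takes 2 to 3 N; once the hidden feeler meets the lids the force climbs about 4 N per mm. About 10 N is clearly firm (hold 8 N or more for 0.3 s); over 24 N on the lever damages the lids.
- thumb_bar (a point): Centre of the thumb bar: a round bar 18 mm thick, 44 mm long, level along the dispenser's y at the lever's free end. Its top is 9 mm above this point at every lever angle, 194 mm above the sill at rest. It drops 18 to 52 mm before it firms up, moving at most 5 mm sideways. (firm_mark, unmeasured: where this point is as the feeler first meets the lids.)
- marker (a joint): Travel of the stock marker down its post, in m: 0 at the top (marker top 190 mm above the sill), up to 0.075 lower. It starts within 4 mm of the top, slides with about 3 N of friction and stays where it is left.
- marker_top (a point): Centre of the stock marker's flat top push face: a white plastic tab 30 mm wide (dispenser's y) and 10 mm thick whose free end extends 29 mm from this point toward the dispenser's -x; the post's face is 42 mm to the +x side. It is 85 mm beside the thumb bar (toward the dispenser's -y). Axes parallel to the dispenser's.
- jar_left: Empty glass jar, 72 mm diameter, 100 mm high; origin under its centre. Bystander.
- jar_right: Empty glass jar, 72 mm diameter, 100 mm high; origin under its centre. Bystander.
- ice_tray: Purple ice cube tray 100 x 220 x 32 mm; origin under its centre. Bystander.
- saucer: Small white ceramic saucer, 110 mm diameter, 18 mm high; origin under its centre. Bystander.

How it is judged:
By the outcome, as a careful person would: the job done as asked, in the order asked, and still so for the second after the job is handed in, with the robot touching nothing.
It also fails if it takes over 53 s, if anything falls off the work surface, if the arm or the gripper's body presses on something with over 40 N, if the wrist force passes 120 N, or if a joint passes its speed limit or range.

### The arm

A 6-joint arm with a two-finger parallel gripper is mounted at the origin on the work surface. World frame = base frame: x ahead of the robot, y to its left, z up, the work surface at z = 0. Lengths are in m, angles in degrees, forces in N, time in s.
With the tool pointing down it reaches from about 0.275 to 0.85 m from the base axis. Payload 19 kg.
Tool frame: the origin (TCP) lies midway between the tips of the shut fingers; the grasp point (between the pads) lies 19 mm behind it; z points along the fingers, x is the direction in which the jaws open and shut, and the axes are right-handed (so a half turn about z gives the same grasp; the last joint's range is limited). The gripper opens to 85 mm and grips with 20 to 120 N. Pads are 22 mm wide; open, the fingers measure 114 mm over their backs; the gripper's body (76 mm by 85 mm) begins 54 mm behind the grasp point. The pads swing forward as they close: fully open they stand 13 mm farther back than shut.
Start: joints at [-7.678, 8.623, 82.357, -0, 89.026, -7.678], TCP at [0.575, -0, 0.202] pointing down, gripper open.
Joint ranges: [-160.23, 160.23], [-39.13, 120.54], [6.94, 153.29], [-79.49, 259.48], [9.18, 160.14], [-161.06, 161.06]. Speed limits (degrees/s): [108.29, 108.29, 127.2, 172.46, 172.46, 172.46].

### API

Orientations are given as a 3x3 rotation matrix whose columns are the frame's x, y, z axes.
In Python, from cell import sensors, optics, job gives the robot as it stands.
- The arm moves only by the tool step_arm, never from a script. Its argument "steps" is a list of rows, each a list of 4 numbers: the shift along the tool's x, y, z in units of 0.03 m (1.0 is 0.03 m), then the turn about the tool's z in units of 0.15 rad (1.0 is 0.15 rad). In form: [[x, y, z, turn], ...]. A call has 1 to 8 rows; each row shifts and turns the commanded pose from where the row before left it, along the tool's axes as they then stand; what a row does not reach is not made up. A row lasts 1/8 s, in which the tool goes at most 62.5 mm and 10.7 degrees, less where a joint would pass 70% of its speed; a pose out of reach is approached as far as the arm can. A call with a number of a shift or a turn outside -1 to 1 is refused whole. A call with a gripper value outside its range is refused whole. "gripper" is the gripper's target within -1 to 1 (fully open at 1, half-way at 0, shut at -1), set as the call begins (left out, the last holds). The fingers move at their own pace and stop on an object; "newtons" is the grip in N (left out, the last holds). Time passes only in rows, so rows that do not move let the fingers close. It gives the time, the measured TCP pose, the force and the opening at its end, in the units of the state.
- sensors.read_state(): the state, without advancing time (a new reading comes with each control period).
- optics.capture(name): name is "scene" or "side" or "wrist"; returns (picture, depth): 420x560x3 uint8, blue, green, red; 420x560 float32, m along the optical axis (not along the pixel's ray), 0 where there is no reading.
- optics.camera_model(name): a dict with "mtx" (3x3 intrinsics, pixels), "D" ([k1, k2, p1, p2, k3] as OpenCV has them; the pictures are not rectified), "extrinsics" (4x4, takes a point from world to camera coordinates). Camera axes: x right, y up, looking along -z (the intrinsics and any distortion apply to the point x, -y, -z); pixel columns grow to the right and rows downward; lengths in m; the calibration is good to about 2 mm. A picture is of the moment at which its call begins: read the wrist's pose just before it. camera_model takes no time and is no camera call; for the wrist camera it gives the pose at the moment of the call.
- job.sign_off(): hands the job in, once; it reports no verdict.
The state is a dict: "t": time; "q": joint angles; "qvel": joint speeds; "joint_efforts": joint torques, N m; "ee_pos": TCP position; "ee_rot": TCP orientation; "ft_force": force on the tool from outside, world axes, zero at the start; "ft_torque": the same for the moment, N m; "width": opening from 0.0 (shut) to 1.0 (fully open).
Only numpy, scipy, OpenCV 4.12 (cv2) and the standard library are available. Lean on these libraries where they do the work, as an engineer would, in place of code of your own. Each camera call takes 0.05 s, during which the arm holds its last target.

## Working session

There is one attempt and no reset: what is moved stays moved. The work goes in short steps, Python scripts to look and compute and a tool call to move; the robot and the scene stay as the last step left them, time stands still between calls to the robot, and variables do not carry over. Pictures are saved under pics/ and viewed, and the job is handed in when it is done.

Besides the shell and the picture viewer there is one more tool, called in YAML: its name, and indented under it one key for each argument. step_arm: Moves the arm, as the interface text tells. Its arguments: {"type":"object","properties":{"steps":{"type":"array","items":{"type":"array","items":{"type":"number"}}},"gripper":{"type":"number"},"newtons":{"type":"number"}},"required":["steps"]}

```bash
ls; mkdir -p pics; python3 - <<'E'
from cell import sensors, optics, job
import cv2, numpy as np
s=sensors.read_state(); print(s)
for n in ["scene","side"]:
    p,d=optics.capture(n); cv2.imwrite(f"pics/{n}0.png",p); np.savez(f"pics/{n}0.npz",p=p,d=d)
    m=optics.camera_model(n); print(n,m)
E
```

```text
pics
{'t': 0.0, 'q': array([-7.67758830e+00,  8.64851208e+00,  8.23902412e+01, -6.67980902e-04,
        8.90257492e+01, -7.67794859e+00]), 'qvel': array([-0.03945261, -0.08297009,  0.01147105, -0.02355768, -0.03566246,
       -0.0313914 ]), 'joint_efforts': array([ 9.08163997e-05, -7.13061190e+01, -5.70858908e+01, -1.86872212e-04,
        9.14935896e-03,  2.21375326e-04]), 'ee_pos': array([5.74737857e-01, 1.18597581e-05, 2.01023738e-01]), 'ee_rot': array([[ 9.99999376e-01,  6.41543103e-06, -1.11724571e-03],
       [ 6.57056502e-06, -9.99999990e-01,  1.38850339e-04],
       [-1.11724481e-03, -1.38857594e-04, -9.99999366e-01]]), 'ft_force': array([ 0.51173566, -0.64853178,  0.60678924]), 'ft_torque': array([-0.00252501,  0.03096592, -0.01370333]), 'width': 1.005157309902449}
scene {'mtx': array([[536.82849948,   0.        , 277.87405132],
       [  0.        , 536.82849948, 219.4128993 ],
       [  0.        ,   0.        ,   1.        ]]), 'D': array([-0.13377977,  0.        ,  0.        ,  0.        ,  0.        ]), 'extrinsics': array([[-0.70194157,  0.71213417,  0.0119559 ,  0.36479377],
       [-0.41935113, -0.42680094,  0.80124003,  0.10897159],
       [ 0.57569319,  0.55740997,  0.5982236 , -1.70591684],
       [ 0.        ,  0.        ,  0.        ,  1.        ]])}
side {'mtx': array([[508.70779034,   0.        , 283.78631543],
       [  0.        , 508.70779034, 206.68949472],
       [  0.        ,   0.        ,   1.        ]]), 'D': array([-0.0616236,  0.       ,  0.       ,  0.       ,  0.       ]), 'extrinsics': array([[ 0.80205604, -0.59700626, -0.01701829, -0.43256998],
       [ 0.42089062,  0.54477548,  0.72530736, -0.35508507],
       [-0.42374189, -0.58889999,  0.6882148 , -0.85626836],
       [ 0.        ,  0.        ,  0.        ,  1.        ]])}
```

View pics/scene0.png

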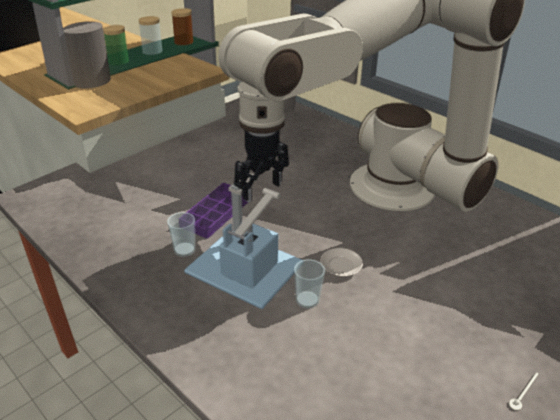

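View pics/side0.png

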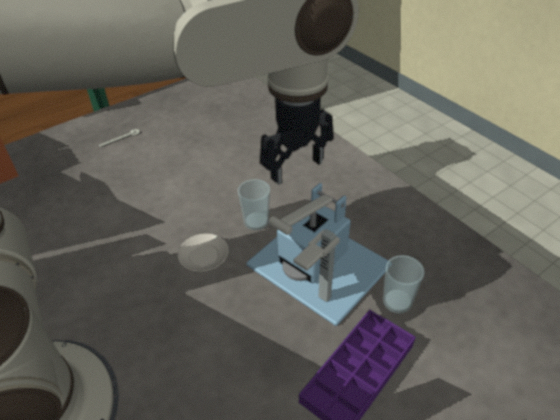

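```bash
cat > h.py <<'E'
import numpy as np, cv2
from cell import sensors, optics, job
def model(n):
    m=optics.camera_model(n); return m["mtx"],m["D"],m["extrinsics"]
def world(n,u,v,depth,M=None):
    K,D,E=M or model(n)
    a=cv2.undistortPoints(np.array([[[u,v]]],float),K,D)[0,0]
    c=np.array([a[0]*depth,-a[1]*depth,-depth])
    return E[:3,:3].T@(c-E[:3,3])
def cloud(n,d,M=None):
    K,D,E=M or model(n)
    h,w=d.shape; uu,vv=np.meshgrid(np.arange(w),np.arange(h))
    a=cv2.undistortPoints(np.stack([uu,vv],-1).reshape(-1,1,2).astype(float),K,D).reshape(h,w,2)
    c=np.stack([a[...,0]*d,-a[...,1]*d,-d],-1)
    return (c-E[:3,3])@E[:3,:3]
def proj(n,P,M=None):
    K,D,E=M or model(n)
    c=np.asarray(P,float).reshape(-1,3)@E[:3,:3].T+E[:3,3]
    c=c*[1,-1,-1]
    return cv2.projectPoints(c,np.zeros(3),np.zeros(3),K,D)[0].reshape(-1,2)
E
python3 - <<'E'
from h import *
for n,(x0,x1,y0,y1) in dict(scene=(160,360,170,310),side=(230,430,170,330)).items():
    f=np.load(f"pics/{n}0.npz"); c=f['p'][y0:y1,x0:x1]
    cv2.imwrite(f"pics/{n}0c.png",cv2.resize(c,None,fx=3.75,fy=3.75,interpolation=cv2.INTER_CUBIC))
    W=cloud(n,f['d'])
    b,g,r=[f['p'][...,i].astype(int) for i in range(3)]
    m=(f['d']>0)&(b-r>25)&(b>90)
    mm=m.copy(); mm[:y0]=0; mm[y1:]=0; mm[:,:x0]=0; mm[:,x1:]=0
    P=W[mm]; Q=P[np.abs(P[:,2]-.012)<.012]
    print(n,len(P),len(Q),np.histogram(P[:,2],bins=np.arange(-.01,.25,.01)))
    print(cv2.minAreaRect((Q[:,:2]*1000).astype(np.float32)), cv2.boxPoints(cv2.minAreaRect((Q[:,:2]*1000).astype(np.float32))))
    print(proj(n,[.575,0,.2]))
E
```

```text
scene 4043 2602 (array([   3,  731, 1837,   86,   87,   83,   93,   95,   83,   81,   94,
        494,  225,    9,   11,    4,    4,   23,    0,    0,    0,    0,
          0,    0,    0]), array([-0.01,  0.  ,  0.01,  0.02,  0.03,  0.04,  0.05,  0.06,  0.07,
        0.08,  0.09,  0.1 ,  0.11,  0.12,  0.13,  0.14,  0.15,  0.16,
        0.17,  0.18,  0.19,  0.2 ,  0.21,  0.22,  0.23,  0.24]))
((568.9284057617188, -49.183563232421875), (272.24566650390625, 238.9910125732422), 13.394632339477539) [[ 408.82648    35.527603]
 [ 464.19037  -196.96228 ]
 [ 729.03033  -133.89473 ]
 [ 673.66644    98.59515 ]]
[[262.29631712 207.40073913]]
side 6326 4529 (array([   0,  398, 4114,   49,   78,  127,  105,  108,   87,  103,  112,
        388,  499,   24,   24,   23,   31,   52,    0,    3,    1,    0,
          0,    0,    0]), array([-0.01,  0.  ,  0.01,  0.02,  0.03,  0.04,  0.05,  0.06,  0.07,
        0.08,  0.09,  0.1 ,  0.11,  0.12,  0.13,  0.14,  0.15,  0.16,
        0.17,  0.18,  0.19,  0.2 ,  0.21,  0.22,  0.23,  0.24]))
((605.33740234375, -80.52688598632812), (198.94210815429688, 313.70538330078125), 12.984546661376953) [[ 473.16678   49.96521]
 [ 543.6527  -255.71893]
 [ 737.50806 -211.01898]
 [ 667.0221    94.66516]]
[[297.11136366 189.78063616]]
```

View pics/scene0c.png

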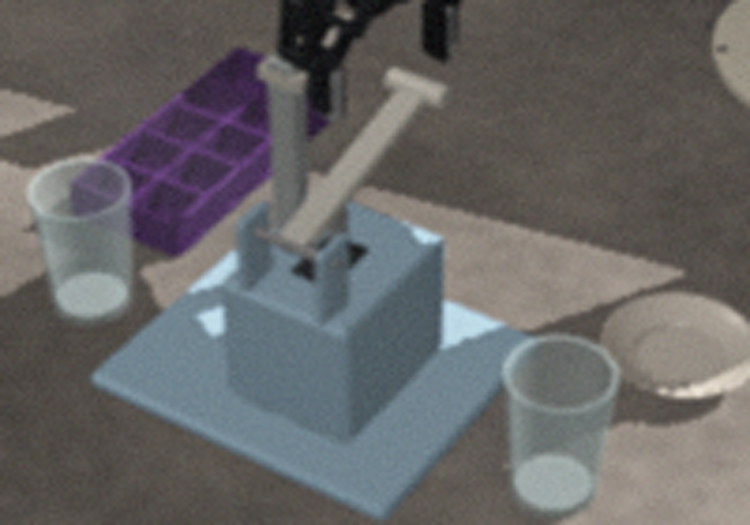

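View pics/side0c.png

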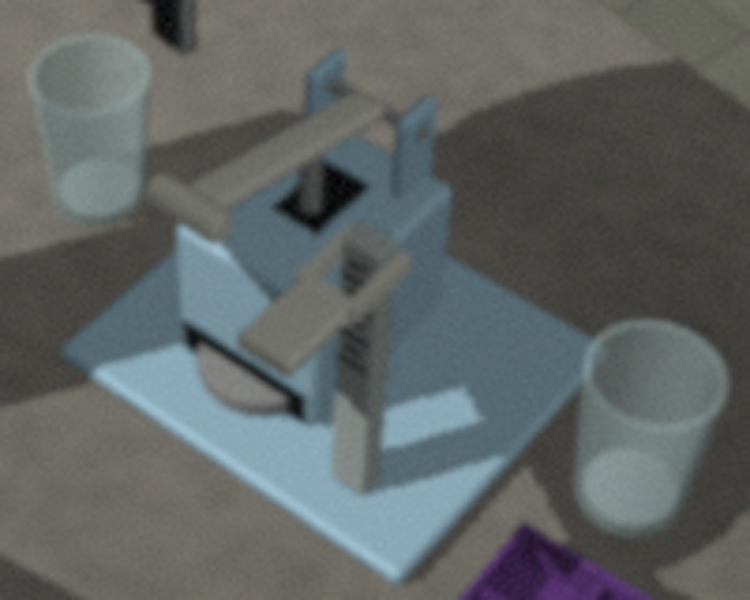

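```bash
cat >> h.py <<'E'
def onplane(n,u,v,z,M=None):
    K,D,E=M or model(n)
    a=cv2.undistortPoints(np.array([[[u,v]]],float),K,D)[0,0]
    r=E[:3,:3].T@np.array([a[0],-a[1],-1]); o=-E[:3,:3].T@E[:3,3]
    return o+r*(z-o[2])/r[2]
E
python3 - <<'E'
from h import *
from scipy.optimize import least_squares
S=lambda u,v:(230+u/3.75,170+v/3.75)
C=lambda u,v:(160+u/3.75,170+v/3.75)
obs=[('side',S(65,348),(-100,100,12)),('side',S(402,568),(-100,-140,12)),('side',S(592,342),(100,-140,12)),
('scene',C(94,374),(100,-140,12)),('scene',C(384,508),(100,100,12)),
('scene',C(443,240),(-55,50,110)),('scene',C(350,328),(65,50,110)),('side',S(449,188),(65,-50,110)),('side',S(178,226),(-55,50,110))]
def T(p,X):
    c,s=np.cos(p[2]),np.sin(p[2]); X=np.asarray(X)/1000.
    return np.array([p[0]+c*X[0]-s*X[1],p[1]+s*X[0]+c*X[1],p[3]+X[2]])
Ms={n:model(n) for n in('side','scene')}
def res(p): return np.concatenate([proj(n,T(p,X),Ms[n])[0]-uv for n,uv,X in obs])
for n,uv,X in obs: print(n,X,onplane(n,*uv,X[2]/1000,Ms[n]).round(4))
r=least_squares(res,[.6,-.08,.2,0],loss='soft_l1'); p=r.x
print(p,np.degrees(p[2])); print(res(p).reshape(-1,2).round(2))
for nm,X in dict(bar=(-100,0,185),mt0=(-65-8-42,-85,190),mtend=(-144,-85,190),post=(-65,-85,196),hinge=(50,0,150)).items():
    print(nm,T(p,X).round(4),proj('side',T(p,X),Ms['side']),proj('scene',T(p,X),Ms['scene']))
# depth-based
for n in Ms:
    f=np.load(f"pics/{n}0.npz"); W=cloud(n,f['d'],Ms[n])
    c,s=np.cos(p[2]),np.sin(p[2]); L=W-[p[0],p[1],p[3]]
    L=np.stack([c*L[...,0]+s*L[...,1],-s*L[...,0]+c*L[...,1],L[...,2]],-1)*1000
    for nm,b in dict(bar=((-130,-80),(-30,30),(165,215)),tab=((-150,-85),(-110,-62),(150,215)),post=((-74,-56),(-97,-73),(185,215)),arm=((-80,40),(-11,11),(120,215))).items():
        m=np.all([(L[...,i]>b[i][0])&(L[...,i]<b[i][1]) for i in range(3)],axis=0)
        Q=L[m]; print(n,nm,len(Q), np.percentile(Q,[2,50,90,98],axis=0).round(1).tolist() if len(Q) else '')
E
```

```text
side (-100, 100, 12) [0.4785 0.0475 0.012 ]
side (-100, -140, 12) [ 0.5336 -0.1791  0.012 ]
side (100, -140, 12) [ 0.7175 -0.1307  0.012 ]
scene (100, -140, 12) [ 0.7219 -0.1319  0.012 ]
scene (100, 100, 12) [0.6689 0.0957 0.012 ]
scene (-55, 50, 110) [0.5381 0.0172 0.11  ]
scene (65, 50, 110) [0.6421 0.0386 0.11  ]
side (65, -50, 110) [ 0.6647 -0.0581  0.11  ]
side (-55, 50, 110) [0.5321 0.0082 0.11  ]
[ 0.59489191 -0.0230124   0.23671142 -0.00095959] 13.56256543038531
[[-2.47  0.3 ]
 [-0.05  2.32]
 [ 4.12  0.08]
 [-1.8   0.13]
 [ 0.66  0.66]
 [ 1.08 -1.98]
 [-0.65  1.61]
 [ 1.25 -1.23]
 [-2.29 -0.42]]
bar [ 0.4977 -0.0465  0.184 ] [[278.88679435 227.5462346 ]] [[271.6699722  192.25986238]]
mt0 [ 0.503  -0.1326  0.189 ] [[311.43549092 253.02197313]] [[246.54082192 178.10985025]]
mtend [ 0.4748 -0.1394  0.189 ] [[300.79825941 263.25254228]] [[252.72619974 173.05324754]]
post [ 0.5516 -0.1209  0.195 ] [[329.02815524 233.87050453]] [[235.36594121 185.17928404]]
hinge [ 0.6435 -0.0113  0.149 ] [[327.54269397 197.85963319]] [[237.98221435 235.10475771]]
side bar 268 [[-104.9, -20.5, 182.2], [-99.0, -2.2, 191.8], [-87.1, 18.1, 195.7], [-80.8, 22.0, 196.7]]
side tab 557 [[-145.6, -100.6, 181.8], [-119.4, -85.5, 189.9], [-94.6, -71.0, 191.6], [-86.8, -68.4, 192.6]]
side post 132 [[-73.9, -96.6, 186.5], [-68.8, -87.1, 196.0], [-61.1, -76.1, 198.8], [-58.0, -73.7, 199.8]]
side arm 546 [[-77.6, -10.7, 124.0], [-15.2, -2.9, 171.7], [23.6, 6.8, 184.2], [36.8, 9.7, 187.5]]
scene bar 125 [[-98.9, -20.3, 179.8], [-88.3, 5.6, 190.3], [-83.0, 22.0, 195.1], [-81.1, 23.4, 196.3]]
scene tab 19 [[-140.0, -95.7, 178.6], [-113.9, -79.2, 189.3], [-103.4, -69.7, 192.0], [-100.6, -67.2, 192.0]]
scene post 28 [[-64.9, -96.5, 187.8], [-59.0, -82.1, 192.4], [-56.7, -74.5, 196.6], [-56.2, -73.6, 197.7]]
scene arm 389 [[-76.8, -9.8, 134.1], [-10.8, 2.3, 170.0], [28.6, 9.6, 183.4], [37.9, 10.7, 186.9]]
```

step_arm:
  steps:
    - [0,0,-1,1]
    - [0,0,-1,1]
    - [0,0,0,1]
    - [0,0,0,1]
    - [0,0,0,1]
    - [0,0,0,1]
    - [0,0,0,1]
    - [0,0,0,1]
  gripper: -1

```text
t: 1.1
ee_pos: [0.5749, -0.0, 0.2612]
ee_rot: [[0.358, -0.934, -0.001], [-0.934, -0.358, 0.0], [-0.0, 0.001, -1.0]]
ft_force: [0.0, 0.2, -0.1]
width: -0.002
```

step_arm:
  steps:
    - [0,0,0,0.9]
    - [0,0,0,0]

```text
t: 1.35
ee_pos: [0.5749, -0.0, 0.2613]
ee_rot: [[0.234, -0.972, -0.001], [-0.972, -0.234, 0.0], [-0.0, 0.001, -1.0]]
ft_force: [-0.1, -0.0, -0.6]
width: -0.003
```

```bash
python3 - <<'E'
from h import *
s=sensors.read_state(); M=model('wrist')
p,d=optics.capture('wrist'); cv2.imwrite("pics/w1.png",p); np.savez("pics/w1.npz",p=p,d=d,K=M[0],D=M[1],E=M[2])
print(s['t'],s['ee_pos'],s['ee_rot'],s['ft_force'],s['width'])
bar=np.array([.4977,-.0465,.194]); R=s['ee_rot']
print((R.T@(bar-s['ee_pos']))/.03)
E
```

```text
1.35 [ 5.74899913e-01 -1.88181991e-05  2.61288866e-01] [[ 2.34253225e-01 -9.72175425e-01 -6.07673904e-04]
 [-9.72175591e-01 -2.34253313e-01  7.70577301e-05]
 [-2.17263257e-04  5.72714715e-04 -9.99999812e-01]] [-0.07580151 -0.00956551 -0.64553812] -0.002557987861591748
[0.9039387  2.86338974 2.24440615]
```

View pics/w1.png

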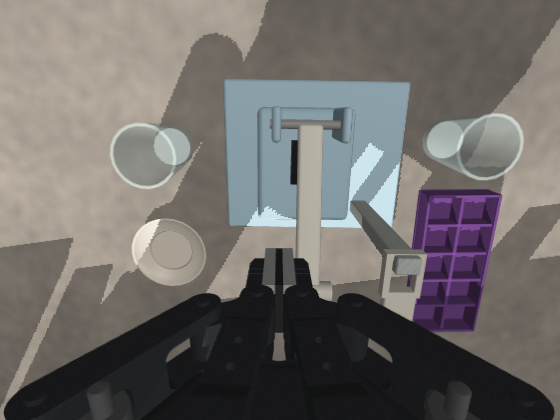

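```bash
python3 - <<'E'
from h import *
f=np.load("pics/w1.npz"); M=(f['K'],f['D'],f['E'])
c=f['p'][60:340,215:445]; cv2.imwrite("pics/w1c.png",cv2.resize(c,None,fx=2.1,fy=2.1,interpolation=cv2.INTER_CUBIC))
W=cloud('wrist',f['d'],M)
for u,v in [(320,296),(310,275),(310,200),(408,266),(400,260),(395,300),(405,285),(240,200),(390,100),(285,160),(120,300),(300,95)]: print(u,v,W[v,u].round(4))
for X in [(225,81),(409,83),(397,227),(229,227)]: print(onplane('wrist',*X,.012,M).round(4))
E
```

```text
320 296 [ 0.5035 -0.0545  0.1945]
310 275 [ 0.5174 -0.0423  0.1865]
310 200 [ 0.5808 -0.0266  0.1706]
408 266 [ 0.5505 -0.1188  0.1967]
400 260 [ 0.5536 -0.1111  0.1951]
395 300 [ 0.5125 -0.1235  0.1896]
405 285 [ 0.438  -0.2388 -0.    ]
240 200 [0.5179 0.0432 0.0123]
390 100 [ 0.6945 -0.1178  0.0133]
285 160 [6.014e-01 1.000e-04 1.103e-01]
120 300 [0.3041 0.1994 0.001 ]
300 95 [ 0.6732 -0.0038  0.0128]
[0.6672 0.093  0.012 ]
[ 0.7199 -0.1349  0.012 ]
[ 0.5313 -0.1868  0.012 ]
[0.474  0.0507 0.012 ]
```

View pics/w1c.png

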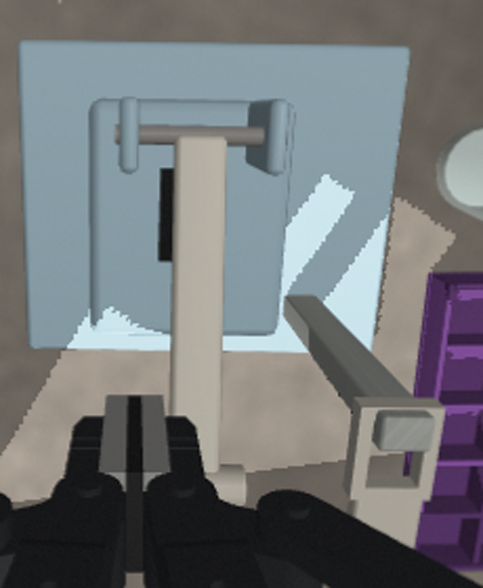

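step_arm:
  steps:
    - [0.3,1,0,0]
    - [0.3,1,0,0]
    - [0.33,0.97,0,0]
    - [0,0,1,0]
    - [0,0,0.9,0]
    - [0,0,0,0]
    - [0,0,0,0]

```text
t: 2.28
ee_pos: [0.4952, -0.048, 0.2057]
ee_rot: [[0.235, -0.972, 0.001], [-0.972, -0.235, -0.0], [0.0, -0.001, -1.0]]
ft_force: [1.1, -0.0, 1.1]
width: 0.001
```

```bash
python3 - <<'E'
from h import *
s=sensors.read_state(); print(s['t'],s['ee_pos'],s['ft_force'])
for n,(x0,x1,y0,y1) in dict(scene=(200,320,140,240),side=(230,350,170,270)).items():
    p,d=optics.capture(n); cv2.imwrite(f"pics/{n}2c.png",cv2.resize(p[y0:y1,x0:x1],None,fx=5,fy=5,interpolation=cv2.INTER_CUBIC))
E
```

```text
2.275 [ 0.49522122 -0.04802708  0.2056971 ] [ 1.11062963 -0.00126094  1.10647612]
```

View pics/side2c.png

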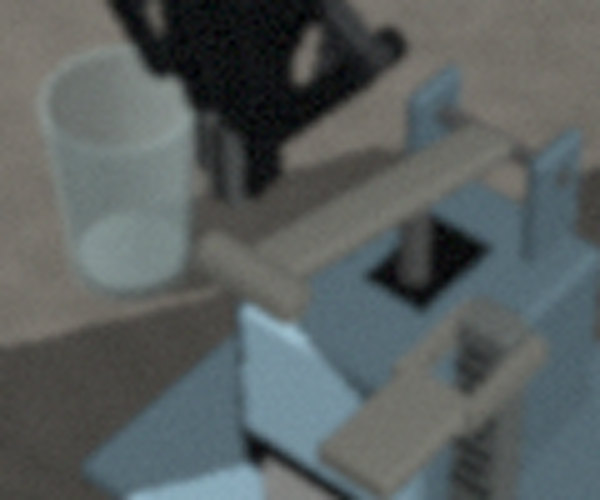

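View pics/scene2c.png

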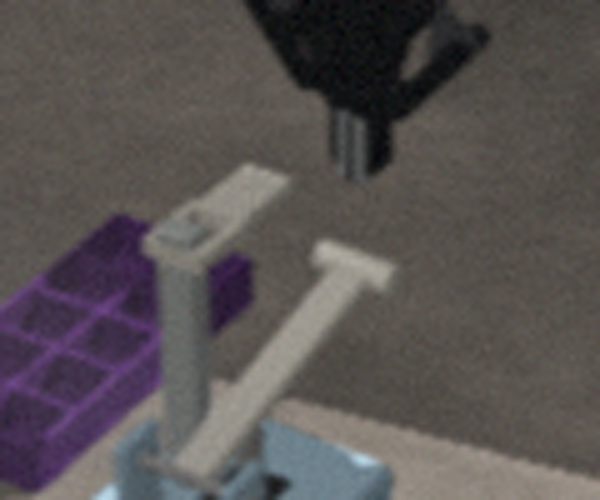

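```bash
python3 - <<'E'
from h import *
s=sensors.read_state(); e=s['ee_pos']; 
for n in('side','scene'):
    print(n,proj(n,[e,[e[0],e[1],.194],[e[0],e[1],.185]]))
M=model('wrist');print(s['t'])
p,d=optics.capture('wrist'); cv2.imwrite("pics/w3.png",p)
print(proj('wrist',[e],M)); 
W=cloud('wrist',d,M)
for u,v in [(280,260),(270,252),(288,252),(265,262)]: print(u,v,W[v,u],d[v,u])
for n in('side','scene'):
    p,d=optics.capture(n); np.savez(f"pics/{n}3.npz",p=p,d=d)
    W=cloud(n,d)
    r=(slice(200,215),slice(270,286)) if n=='side' else (slice(165,178),slice(265,277))
    L=W[r].reshape(-1,3); L=L[(np.hypot(L[:,0]-e[0],L[:,1]-e[1])<.03)]
    print(n,len(L),L.min(0),np.median(L,0))
E
```

```text
side [[278.06201756 220.03702506]
 [278.22628322 224.72247305]
 [278.34984606 228.24571091]]
scene [[271.93063504 184.31978693]
 [271.9046092  188.30484365]
 [271.88496437 191.32216271]]
2.375
[[279.0936288  240.09381383]]
280 260 [ 0.50542186 -0.046012    0.25256049] 0.1390871
270 252 [ 0.50471783 -0.04135725  0.24509057] 0.14612074
288 252 [ 0.50663268 -0.0496294   0.24491978] 0.14629896
265 262 [ 0.50387326 -0.03954802  0.25453084] 0.137205
side 149 [ 0.48296144 -0.06317006  0.23609224] [ 0.4893247  -0.05645691  0.25230995]
scene 118 [ 0.49193019 -0.06097306  0.23533085] [ 0.50465101 -0.04127659  0.25335913]
```

View pics/w3.png

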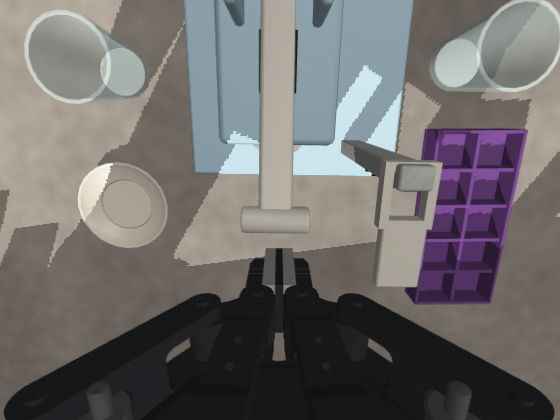

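```bash
python3 - <<'E'
from h import *
s=sensors.read_state(); e=s['ee_pos']; M=model('wrist'); print(s['t'],e)
p,d=optics.capture('wrist'); W=cloud('wrist',d,M)
for v in range(204,240,3):
    print(v,[W[v,u].round(4).tolist() for u in (255,295)])
print(proj('wrist',[[e[0],e[1],z] for z in (.194,.2057,.235,.24)],M))
print([W[v,u].round(4).tolist() for u,v in [(400,230),(400,270),(380,250),(422,250)]])
E
```

```text
2.525 [ 0.49512376 -0.04796724  0.20522335]
204 [[0.4515, -0.0272, 0.0013], [0.4633, -0.0765, 0.001]]
207 [[0.5061, -0.0293, 0.1861], [0.5123, -0.0544, 0.1866]]
210 [[0.5055, -0.0298, 0.1904], [0.5111, -0.0546, 0.1892]]
213 [[0.5037, -0.0302, 0.191], [0.5098, -0.0548, 0.1915]]
216 [[0.5024, -0.0306, 0.1928], [0.5086, -0.055, 0.1938]]
219 [[0.5007, -0.0311, 0.1937], [0.5066, -0.0556, 0.1935]]
222 [[0.4995, -0.0315, 0.1956], [0.5046, -0.0561, 0.1934]]
225 [[0.4972, -0.0319, 0.1946], [0.5028, -0.0565, 0.1939]]
228 [[0.4946, -0.0323, 0.1931], [0.5009, -0.057, 0.194]]
231 [[0.4915, -0.0328, 0.1905], [0.4984, -0.0577, 0.1925]]
234 [[0.4113, -0.0358, 0.0007], [0.4231, -0.0869, -0.0005]]
237 [[0.4067, -0.0367, -0.0005], [0.4191, -0.0879, -0.0003]]
[[279.03182007 233.1298272 ]
 [279.03140379 240.39003845]
 [279.03007342 263.06668947]
 [279.02979229 267.76119191]]
[[0.5138, -0.1247, 0.1891], [0.4861, -0.135, 0.1887], [0.4968, -0.1172, 0.1879], [0.504, -0.1436, 0.1897]]
```

step_arm:
  steps:
    - [0,-0.1,0.15,0]
    - [0,0,0.15,0]
    - [0,0,0.15,0]
    - [0,0,0.15,0]
    - [0,0,0,0]

```text
t: 3.2
ee_pos: [0.4976, -0.0472, 0.1862]
ee_rot: [[0.234, -0.972, -0.001], [-0.972, -0.234, 0.0], [-0.0, 0.001, -1.0]]
ft_force: [0.3, -0.3, -0.3]
width: -0.003
```

```bash
cat > look.py <<'E'
from h import *
import sys
s=sensors.read_state(); print(s['t'],s['ee_pos'].round(4),s['ft_force'].round(2))
n,x0,x1,y0,y1,k=sys.argv[1],*map(int,sys.argv[2:7])
p,d=optics.capture(n); cv2.imwrite(f"pics/{sys.argv[7]}.png",cv2.resize(p[y0:y1,x0:x1],None,fx=k,fy=k,interpolation=cv2.INTER_CUBIC)); np.savez(f"pics/{sys.argv[7]}.npz",p=p,d=d)
E
python3 look.py side 230 350 170 270 5 s4
```

```text
3.2 [ 0.4976 -0.0472  0.1862] [ 0.29 -0.34 -0.32]
```

View pics/s4.png

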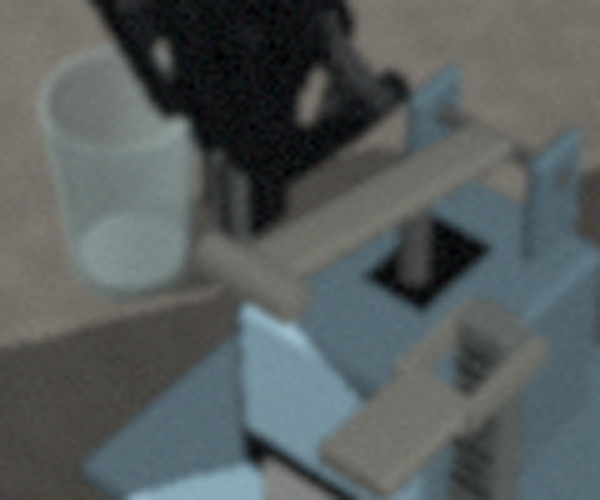

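step_arm:
  steps:
    - [0,0,0.2,0]
    - [0,0,0.2,0]
    - [0,0,0.1,0]
    - [0,0,0,0]

```text
t: 3.75
ee_pos: [0.4977, -0.0472, 0.1713]
ee_rot: [[0.234, -0.972, -0.0], [-0.972, -0.234, 0.0], [-0.0, 0.0, -1.0]]
ft_force: [1.0, -0.6, 0.5]
width: 0.0
```

step_arm:
  steps:
    - [0,0,0.1,0]
    - [0,0,0,0]

```text
t: 4.0
ee_pos: [0.4977, -0.0473, 0.1684]
ee_rot: [[0.234, -0.972, -0.0], [-0.972, -0.234, 0.0], [-0.0, 0.0, -1.0]]
ft_force: [-0.5, -0.6, -0.3]
width: -0.001
```

step_arm:
  steps:
    - [0,0,0.1,0]
    - [0,0,0,0]

```text
t: 4.25
ee_pos: [0.4977, -0.0472, 0.1654]
ee_rot: [[0.234, -0.972, -0.0], [-0.972, -0.234, 0.0], [-0.0, 0.0, -1.0]]
ft_force: [0.3, -0.3, 0.3]
width: 0.005
```

```bash
python3 look.py side 230 350 170 270 5 s5
```

```text
4.25 [ 0.4977 -0.0472  0.1654] [ 0.32 -0.26  0.32]
```

View pics/s5.png

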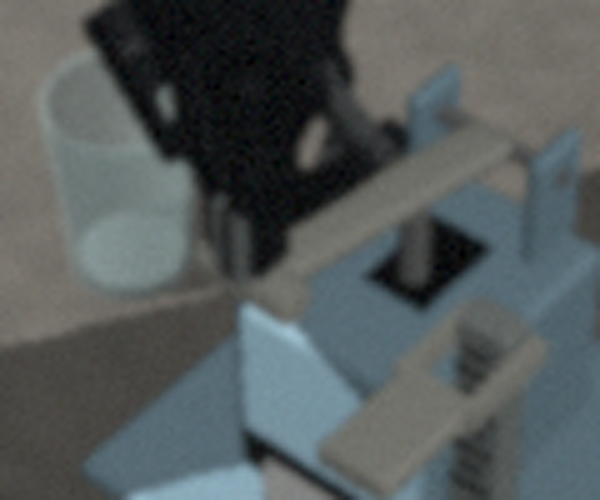

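```bash
python3 look.py scene 200 320 140 240 5 c5; python3 look.py wrist 150 430 130 310 2 w5; python3 - <<'E'
from h import *
for n,fn,r in (('side','s5',(212,228,268,292)),('scene','c5',(172,200,260,284))):
    d=np.load(f'pics/{fn}.npz')['d']; W=cloud(n,d)
    o=np.array([.4985,-.0465]); 
    L=W-[.5005,-.0448,0]; a=.2365; c,s=np.cos(a),np.sin(a)
    X=np.stack([c*L[...,0]+s*L[...,1],-s*L[...,0]+c*L[...,1],L[...,2]],-1)*1000
    u=(r[2]+r[3])//2
    for v in range(r[0],r[1],2): print(n,v,[X[v,q].round(0).astype(int).tolist() for q in range(r[2],r[3],3)])
E
```

```text
4.3 [ 0.4977 -0.0472  0.1655] [-0.7  -0.68  0.14]
4.35 [ 0.4977 -0.0472  0.1656] [ 0.77  1.08 -0.17]
side 212 [[125, 144, 38], [-9, 11, 221], [-15, -1, 232], [-18, -11, 240], [-15, -15, 240], [-15, -22, 245], [-14, -28, 248], [-16, -36, 254]]
side 214 [[123, 143, 34], [-8, 13, 213], [-14, 0, 225], [-14, -7, 230], [-11, -11, 230], [-6, -14, 229], [-16, -30, 246], [-15, -35, 247]]
side 216 [[126, 145, 24], [-11, 10, 212], [-15, -1, 223], [-12, -6, 223], [-9, -10, 224], [-7, -14, 224], [0, -16, 220], [33, 5, 181]]
side 218 [[129, 148, 13], [-10, 11, 206], [-14, 0, 215], [-14, -7, 220], [-9, -10, 219], [-8, -15, 220], [2, -14, 212], [27, 0, 184]]
side 220 [[129, 149, 7], [-2, 18, 191], [-13, 1, 210], [-15, -8, 216], [-11, -11, 215], [-7, -15, 215], [2, -14, 208], [23, -3, 184]]
side 222 [[-9, 19, 190], [-5, 16, 188], [-15, 0, 207], [-13, -6, 210], [-11, -11, 210], [-7, -14, 210], [13, -4, 188], [17, -8, 187]]
side 224 [[122, 143, 2], [-8, 13, 188], [-14, 1, 200], [-15, -8, 207], [-10, -10, 204], [-4, -12, 201], [4, -11, 194], [14, -10, 185]]
side 226 [[119, 140, 0], [126, 138, -4], [-8, 
[... 1285 characters left out ...]
 -3], [-279, -135, -5]]
scene 190 [[-232, -183, -2], [9, -19, 191], [9, -10, 195], [8, -2, 197], [2, 3, 195], [-252, -140, 2], [-261, -135, -2], [-264, -126, -1]]
scene 192 [[-222, -177, -2], [9, -19, 185], [12, -8, 191], [7, -2, 190], [9, 8, 195], [0, 11, 191], [-249, -128, 0], [-253, -119, 1]]
scene 194 [[-209, -169, 1], [12, -17, 181], [15, -6, 187], [9, -1, 186], [13, 10, 192], [11, 17, 193], [5, 22, 192], [-246, -115, -1]]
scene 196 [[-201, -164, -1], [22, -11, 184], [24, -1, 188], [18, 4, 187], [14, 10, 187], [13, 19, 189], [6, 23, 187], [-241, -112, -4]]
scene 198 [[-192, -157, 0], [31, -5, 185], [27, 2, 185], [23, 7, 185], [14, 10, 181], [13, 18, 183], [4, 22, 179], [-231, -106, -4]]
```

View pics/c5.png

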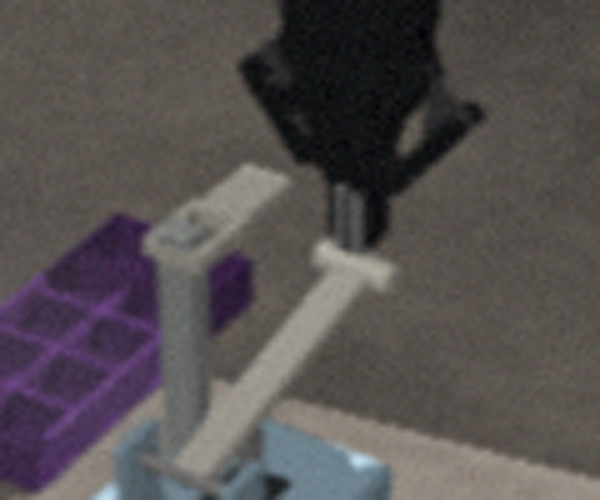

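View pics/w5.png

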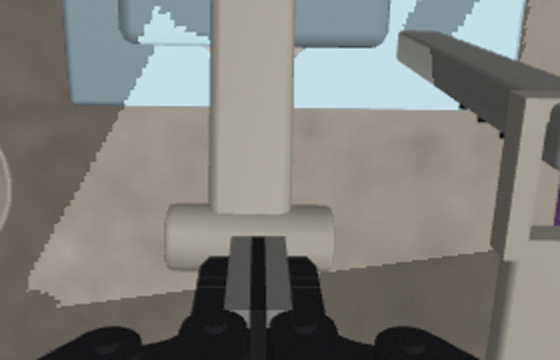

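step_arm:
  steps:
    - [0,0,0.1,0]
    - [0,0,0,0]

```text
t: 4.65
ee_pos: [0.4977, -0.0473, 0.1625]
ee_rot: [[0.234, -0.972, -0.0], [-0.972, -0.234, -0.0], [0.0, 0.0, -1.0]]
ft_force: [0.2, -0.7, 3.3]
width: 0.001
```

step_arm:
  steps:
    - [0,0,0.1,0]
    - [0,0,0,0]

```text
t: 4.9
ee_pos: [0.4977, -0.0473, 0.1594]
ee_rot: [[0.234, -0.972, -0.0], [-0.972, -0.234, -0.0], [-0.0, 0.0, -1.0]]
ft_force: [-0.3, -0.9, 1.6]
width: 0.003
```

step_arm:
  steps:
    - [0,0,0.1,0]
    - [0,0,0,0]

```text
t: 5.15
ee_pos: [0.4977, -0.0473, 0.1563]
ee_rot: [[0.234, -0.972, -0.0], [-0.972, -0.234, 0.0], [-0.0, 0.0, -1.0]]
ft_force: [0.1, 0.0, 2.5]
width: -0.002
```

step_arm:
  steps:
    - [0,0,0.1,0]
    - [0,0,0.1,0]
    - [0,0,0.07,0]
    - [0,0,0,0]

```text
t: 5.65
ee_pos: [0.4977, -0.0472, 0.1483]
ee_rot: [[0.234, -0.972, -0.0], [-0.972, -0.234, 0.0], [-0.0, 0.0, -1.0]]
ft_force: [-2.8, -0.2, 2.4]
width: 0.0
```

step_arm:
  steps:
    - [0,0,0.05,0]
    - [0,0,0,0]

```text
t: 5.9
ee_pos: [0.4978, -0.0473, 0.1469]
ee_rot: [[0.234, -0.972, -0.0], [-0.972, -0.234, 0.0], [-0.0, 0.0, -1.0]]
ft_force: [-1.5, -0.5, 2.4]
width: 0.002
```

step_arm:
  steps:
    - [0,0,0.05,0]
    - [0,0,0,0]

```text
t: 6.15
ee_pos: [0.4978, -0.0473, 0.1454]
ee_rot: [[0.234, -0.972, -0.0], [-0.972, -0.234, 0.0], [-0.0, 0.0, -1.0]]
ft_force: [-1.2, -0.7, 2.6]
width: -0.003
```

step_arm:
  steps:
    - [0,0,0.06,0]
    - [0,0,0,0]

```text
t: 6.4
ee_pos: [0.4977, -0.0473, 0.1435]
ee_rot: [[0.234, -0.972, -0.0], [-0.972, -0.234, 0.0], [-0.0, 0.0, -1.0]]
ft_force: [-2.2, -0.8, 2.0]
width: 0.003
```

step_arm:
  steps:
    - [0,0,0.06,0]
    - [0,0,0,0]

```text
t: 6.65
ee_pos: [0.4977, -0.0473, 0.1417]
ee_rot: [[0.234, -0.972, -0.0], [-0.972, -0.234, 0.0], [-0.0, 0.0, -1.0]]
ft_force: [-0.8, -0.9, 2.3]
width: 0.005
```

step_arm:
  steps:
    - [0,0,0.06,0]
    - [0,0,0,0]

```text
t: 6.9
ee_pos: [0.4978, -0.0473, 0.14]
ee_rot: [[0.234, -0.972, -0.0], [-0.972, -0.234, 0.0], [-0.0, 0.0, -1.0]]
ft_force: [-1.6, -0.6, 2.3]
width: 0.001
```

step_arm:
  steps:
    - [0,0,0.06,0]
    - [0,0,0,0]

```text
t: 7.15
ee_pos: [0.4977, -0.0473, 0.1381]
ee_rot: [[0.234, -0.972, -0.0], [-0.972, -0.234, 0.0], [-0.0, 0.0, -1.0]]
ft_force: [-0.6, -0.4, 3.0]
width: -0.002
```

step_arm:
  steps:
    - [0,0,0.06,0]
    - [0,0,0,0]

```text
t: 7.4
ee_pos: [0.4977, -0.0472, 0.1363]
ee_rot: [[0.234, -0.972, -0.0], [-0.972, -0.234, 0.0], [-0.0, 0.0, -1.0]]
ft_force: [-1.1, -1.3, 2.5]
width: -0.001
```

step_arm:
  steps:
    - [0,0,0.06,0]
    - [0,0,0,0]

```text
t: 7.65
ee_pos: [0.4977, -0.0473, 0.1346]
ee_rot: [[0.234, -0.972, -0.0], [-0.972, -0.234, 0.0], [-0.0, 0.0, -1.0]]
ft_force: [-2.0, -0.6, 3.6]
width: 0.002
```

step_arm:
  steps:
    - [0,0,0.05,0]
    - [0,0,0,0]

```text
t: 7.9
ee_pos: [0.4977, -0.0473, 0.1332]
ee_rot: [[0.234, -0.972, -0.0], [-0.972, -0.234, -0.0], [0.0, 0.0, -1.0]]
ft_force: [-2.8, -0.7, 6.2]
width: 0.002
```

step_arm:
  steps:
    - [0,0,0.04,0]
    - [0,0,0,0]

```text
t: 8.15
ee_pos: [0.4977, -0.0473, 0.1322]
ee_rot: [[0.234, -0.972, -0.0], [-0.972, -0.234, -0.0], [0.0, 0.0, -1.0]]
ft_force: [-5.7, -1.3, 8.3]
width: -0.003
```

step_arm:
  steps:
    - [0,0,0.03,0]
    - [0,0,0,0]
    - [0,0,0,0]
    - [0,0,0,0]

```text
t: 8.65
ee_pos: [0.4976, -0.0474, 0.1314]
ee_rot: [[0.234, -0.972, -0.0], [-0.972, -0.234, -0.0], [0.0, 0.0, -1.0]]
ft_force: [-6.0, -1.4, 10.0]
width: -0.001
```

```bash
python3 look.py side 230 350 170 270 5 s6;python3 look.py scene 200 320 140 240 5 c6; python3 look.py wrist 150 430 130 310 2 w6; python3 - <<'E'
from h import *
for i in range(3):
    s=sensors.read_state(); print(s['t'],s['ee_pos'],s['ft_force']); optics.capture('wrist')
E
```

```text
8.65 [ 0.4976 -0.0474  0.1314] [-6.02 -1.41 10.02]
8.7 [ 0.4976 -0.0474  0.1314] [-6.13 -1.33 10.39]
8.75 [ 0.4976 -0.0474  0.1314] [-5.99 -0.54 10.2 ]
8.8 [ 0.49759366 -0.04733897  0.13141252] [-5.43084391 -0.93763414 10.33902951]
8.85 [ 0.49761663 -0.04735905  0.13144227] [-6.23541518 -0.77380433  9.6900355 ]
8.9 [ 0.49760127 -0.04736104  0.1314169 ] [-5.69386833 -1.42713685  9.86215198]
```

View pics/s6.png

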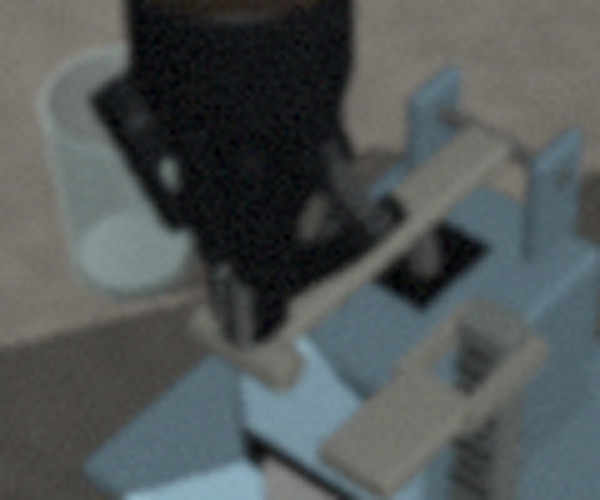

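View pics/w6.png

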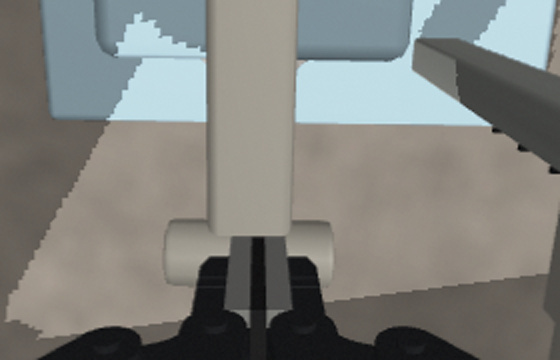

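step_arm:
  steps:
    - [0,0,-0.2,0]
    - [0,0,-0.3,0]
    - [0,0,-0.3,0]
    - [0,0,-0.3,0]
    - [0,0,-0.4,0]
    - [0,0,-0.6,0]
    - [0,0,-0.6,0]
    - [0,0,0,0]

```text
t: 9.95
ee_pos: [0.4984, -0.0474, 0.2138]
ee_rot: [[0.234, -0.972, 0.002], [-0.972, -0.234, -0.001], [0.001, -0.002, -1.0]]
ft_force: [0.4, -0.6, -0.8]
width: 0.004
```

step_arm:
  steps:
    - [0.9,0.2,0,0]
    - [0.9,0.2,0,0]
    - [0.97,0.17,0,0]
    - [0,0,0,0]

```text
t: 10.45
ee_pos: [0.5003, -0.1334, 0.2113]
ee_rot: [[0.232, -0.973, -0.001], [-0.973, -0.232, 0.0], [-0.001, 0.001, -1.0]]
ft_force: [-0.9, 0.4, 0.2]
width: -0.006
```

```bash
python3 look.py side 230 350 150 250 5 s7;python3 look.py wrist 0 560 0 420 1 w7; python3 - <<'E'
from h import *
s=sensors.read_state();e=s['ee_pos'];print(e)
M=model('wrist');d=np.load('pics/w7.npz')['d'];W=cloud('wrist',d,M)
L=W-[.594,-.024,0]; a=.2365; c,si=np.cos(a),np.sin(a)
X=np.stack([c*L[...,0]+si*L[...,1],-si*L[...,0]+c*L[...,1],L[...,2]],-1)*1000
m=(X[...,2]>183)&(X[...,2]<200)
for nm,b in dict(tab=(-160,-85,-110,-62),bar=(-130,-80,-30,30)).items():
    q=X[m&(X[...,0]>b[0])&(X[...,0]<b[1])&(X[...,1]>b[2])&(X[...,1]<b[3])]
    print(nm,len(q),np.percentile(q,[2,50,98],axis=0).round(1).tolist() if len(q) else '')
l=e-[.594,-.024,0]; print('tcp local',(c*l[0]+si*l[1])*1000,(-si*l[0]+c*l[1])*1000)
E
```

```text
10.45 [ 0.5003 -0.1334  0.2113] [-0.93  0.37  0.22]
10.5 [ 0.5003 -0.1324  0.2114] [-0.28  0.49  0.68]
[ 0.50036286 -0.13184968  0.21160317]
tab 2882 [[-136.0, -97.8, 186.3], [-110.0, -81.5, 189.2], [-87.0, -66.0, 190.4]]
bar 2171 [[-102.4, -18.8, 185.1], [-91.7, 1.3, 192.6], [-80.9, 22.9, 195.4]]
tcp local -116.29999585166023 -82.90824956799872
```

View pics/s7.png

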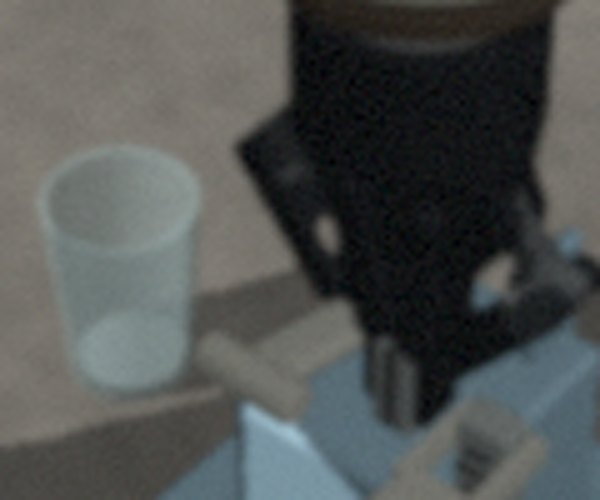

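View pics/w7.png

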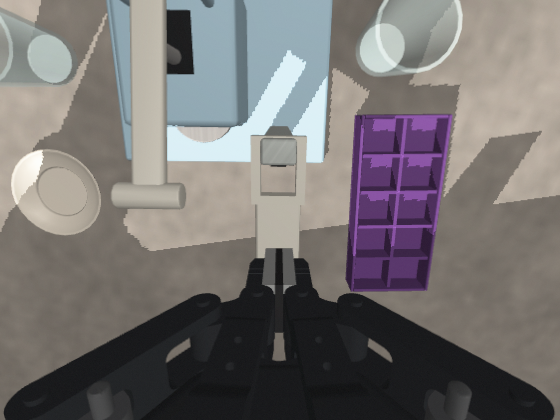

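step_arm:
  steps:
    - [0,0.1,0.5,0]
    - [0,0,0.5,0]
    - [0,0,0.4,0]
    - [0,0,0.1,0]
    - [0,0,0,0]

```text
t: 11.18
ee_pos: [0.4977, -0.1327, 0.1671]
ee_rot: [[0.234, -0.972, -0.0], [-0.972, -0.234, 0.0], [-0.0, 0.0, -1.0]]
ft_force: [-0.3, -0.0, -0.2]
width: -0.007
```

step_arm:
  steps:
    - [0,0,0.1,0]
    - [0,0,0,0]

```text
t: 11.42
ee_pos: [0.4977, -0.1328, 0.1641]
ee_rot: [[0.234, -0.972, 0.0], [-0.972, -0.234, -0.0], [0.0, -0.0, -1.0]]
ft_force: [0.6, 0.6, 0.1]
width: -0.001
```

step_arm:
  steps:
    - [0,0,0.1,0]
    - [0,0,0,0]

```text
t: 11.68
ee_pos: [0.4976, -0.1327, 0.1609]
ee_rot: [[0.234, -0.972, -0.0], [-0.972, -0.234, 0.0], [-0.0, 0.0, -1.0]]
ft_force: [-0.4, -0.1, 0.0]
width: -0.0
```

step_arm:
  steps:
    - [0,0,0.1,0]
    - [0,0,0,0]

```text
t: 11.92
ee_pos: [0.4976, -0.1327, 0.1579]
ee_rot: [[0.234, -0.972, -0.0], [-0.972, -0.234, 0.0], [-0.0, 0.0, -1.0]]
ft_force: [-0.5, 0.1, 0.2]
width: -0.003
```

step_arm:
  steps:
    - [0,0,0.1,0]
    - [0,0,0,0]

```text
t: 12.18
ee_pos: [0.4976, -0.1327, 0.1549]
ee_rot: [[0.234, -0.972, -0.0], [-0.972, -0.234, 0.0], [-0.0, 0.0, -1.0]]
ft_force: [-0.0, -1.1, 0.1]
width: -0.001
```

step_arm:
  steps:
    - [0,0,0.1,0]
    - [0,0,0,0]

```text
t: 12.42
ee_pos: [0.4976, -0.1327, 0.1518]
ee_rot: [[0.234, -0.972, -0.0], [-0.972, -0.234, 0.0], [-0.0, 0.0, -1.0]]
ft_force: [0.8, -0.3, -0.1]
width: 0.005
```

```bash
python3 look.py side 230 370 160 270 5 s8
```

```text
12.425 [ 0.4976 -0.1327  0.1518] [ 0.76 -0.25 -0.1 ]
```

View pics/s8.png

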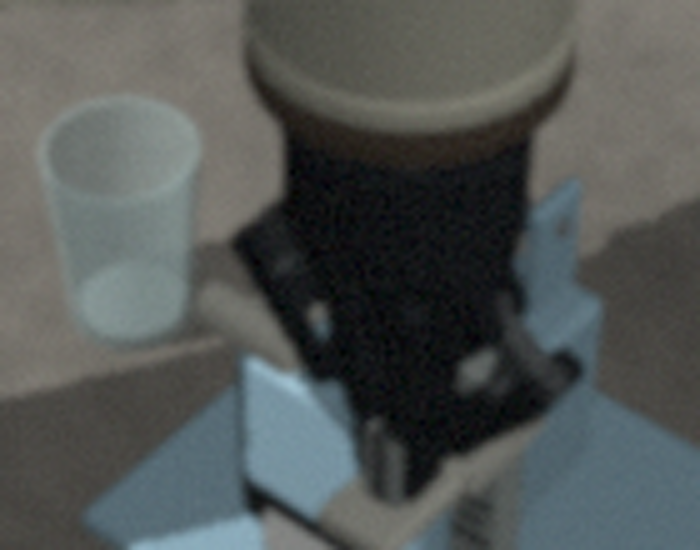

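```bash
cat > tab.py <<'E'
from h import *
import sys
def loc(W):
    L=W-[.594,-.024,0]; a=.2365; c,si=np.cos(a),np.sin(a)
    return np.stack([c*L[...,0]+si*L[...,1],-si*L[...,0]+c*L[...,1],L[...,2]],-1)*1000
def rep(n,d,M=None):
    X=loc(cloud(n,d,M)); 
    for nm,b in dict(tabend=(-142,-132,-96,-74,100,215),tab=(-130,-105,-98,-70,100,215),bar=(-112,-88,-20,20,100,215)).items():
        m=np.all([(X[...,i]>b[2*i])&(X[...,i]<b[2*i+1]) for i in range(3)],axis=0); q=X[m]
        if len(q): print(n,nm,len(q),'z pct',np.percentile(q[:,2],[5,25,50,75,95]).round(1))
    return X
E
python3 - <<'E'
from tab import *
for f,n in (('side0','side'),('s7','side'),('s8','side')):
    print(f); d=np.load(f'pics/{f}.npz')['d']; X=rep(n,d)
for v in range(246,268,2): print(v,[X[v,u].round(0).astype(int).tolist() for u in range(294,324,4)])
E
python3 look.py scene 200 320 140 240 5 c8;python3 look.py wrist 200 360 100 280 3 w8
```

```text
side0
side tabend 64 z pct [186.7 188.7 189.3 189.9 191. ]
side tab 206 z pct [183.8 188.3 189.3 190.1 191.1]
side bar 218 z pct [182.1 188.1 191.7 193.9 195.2]
s7
side tabend 67 z pct [187.5 188.4 189.2 189.9 191. ]
side tab 206 z pct [184.4 188.1 188.9 189.8 190.9]
side bar 213 z pct [182.5 188.  191.6 193.5 195.3]
s8
side tabend 63 z pct [179.2 181.  182.  182.8 183.5]
side tab 228 z pct [177.6 182.  191.5 203.  212.5]
side bar 184 z pct [182.7 188.1 191.6 194.  195.7]
246 [[-53, 3, 93], [-56, -9, 104], [-128, -75, 212], [-129, -84, 219], [-131, -94, 228], [-126, -98, 227], [-130, -108, 237], [-130, -116, 243]]
248 [[-53, 3, 87], [-53, -7, 95], [-129, -76, 209], [-130, -84, 215], [-131, -94, 223], [-126, -98, 222], [-131, -110, 235], [-130, -116, 238]]
250 [[-53, 3, 82], [-53, -7, 89], [-128, -75, 203], [-130, -85, 211], [-127, -90, 212], [-123, -96, 212], [-133, -111, 233], [-129, -116, 233]]
252 [[-53, 4, 75], [-55, -8, 86], [-129, -76, 199], [-131, -85, 207], [-125, -89, 205], [-122, -95, 206], [-100, -88, 182], [-96, -93, 182]]
254 [[-54, 3, 70], [-53, -7, 77], [-130, -77, 196
[... 360 characters left out ...]
 [-102, -98, 176]]
260 [[-53, 3, 52], [-137, -73, 184], [-130, -77, 180], [-128, -84, 183], [-124, -89, 184], [-119, -94, 183], [-111, -96, 177], [-72, -78, 128]]
262 [[-142, -69, 181], [-138, -75, 181], [-135, -80, 182], [-130, -85, 181], [-126, -91, 182], [-122, -96, 182], [-42, -48, 73], [-74, -80, 126]]
264 [[-143, -70, 177], [-142, -77, 181], [-137, -82, 180], [-133, -88, 181], [-130, -94, 182], [-122, -96, 177], [-41, -48, 66], [-71, -78, 116]]
266 [[-55, 2, 36], [-144, -79, 179], [-141, -86, 181], [-137, -91, 182], [-133, -96, 182], [-53, -47, 69], [-41, -48, 60], [-77, -82, 118]]
12.475 [ 0.4975 -0.1327  0.1518] [-0.27 -0.18 -0.66]
12.525 [ 0.4975 -0.1327  0.1519] [ 0.1  -0.43  0.86]
```

View pics/c8.png

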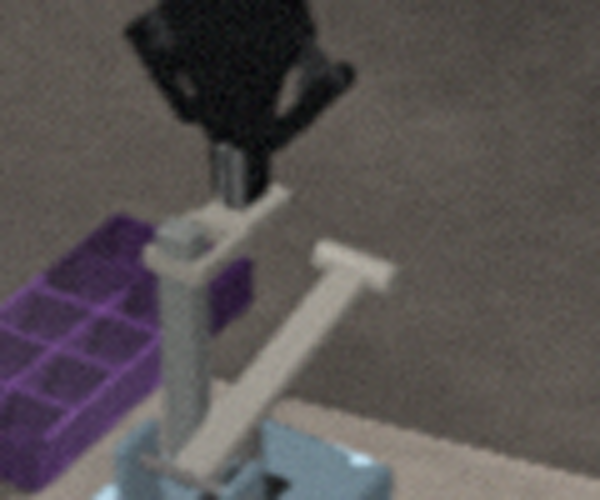

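View pics/w8.png

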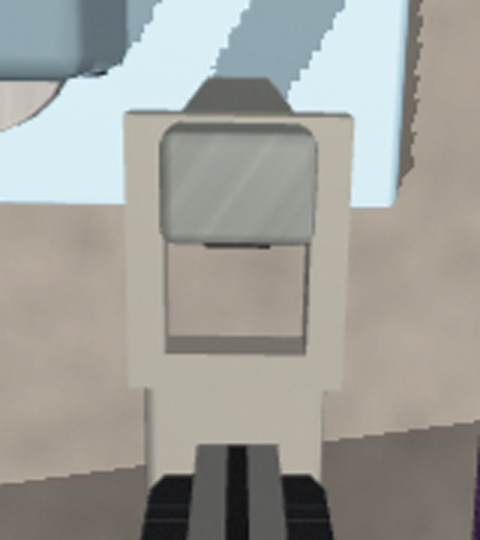

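step_arm:
  steps:
    - [0,0,0.15,0]
    - [0,0,0.15,0]
    - [0,0,0.15,0]
    - [0,0,0.13,0]
    - [0,0,0,0]
    - [0,0,0,0]

```text
t: 13.32
ee_pos: [0.4975, -0.1327, 0.1345]
ee_rot: [[0.234, -0.972, -0.001], [-0.972, -0.234, 0.0], [-0.0, 0.001, -1.0]]
ft_force: [0.5, 0.7, 0.3]
width: -0.003
```

step_arm:
  steps:
    - [0,0,0.05,0]
    - [0,0,0.04,0]
    - [0,0,0,0]
    - [0,0,0,0]

```text
t: 13.82
ee_pos: [0.4976, -0.1328, 0.1319]
ee_rot: [[0.234, -0.972, -0.0], [-0.972, -0.234, 0.0], [-0.0, 0.0, -1.0]]
ft_force: [-0.2, -1.1, -0.9]
width: 0.004
```

```bash
python3 - <<'E'
from h import *
for i in range(4):
    s=sensors.read_state(); print(s['t'],s['ee_pos'],s['ft_force']); p,d=optics.capture('side')
E
```

```text
13.825 [ 0.49757795 -0.13275151  0.1318738 ] [-0.17665676 -1.08484721 -0.88279488]
13.875 [ 0.49758405 -0.13273069  0.13190474] [-0.31647396 -0.5794118  -0.23608702]
13.925 [ 0.49758934 -0.13274582  0.13190492] [ 0.03641413  0.13104125 -0.20011371]
13.975 [ 0.49761605 -0.1327348   0.13193133] [-0.19823878 -0.09765481  0.64616242]
```

step_arm:
  steps:
    - [0,0,0.015,0]
    - [0,0,0,0]
    - [0,0,0,0]

```text
t: 14.4
ee_pos: [0.4977, -0.1328, 0.1316]
ee_rot: [[0.234, -0.972, 0.0], [-0.972, -0.234, -0.0], [0.0, -0.0, -1.0]]
ft_force: [-0.5, 1.2, 2.6]
width: 0.0
```

step_arm:
  steps:
    - [0,0,-0.1,0]
    - [0,0,-0.5,0]
    - [0,0,-1,0]
    - [0,0,-1,0]
    - [0,0,-1,0]
    - [0,0.5,-0.5,0]
    - [0,1,0,0]
    - [0,0,0,0]

```text
t: 15.4
ee_pos: [0.4522, -0.1436, 0.2551]
ee_rot: [[0.233, -0.973, 0.0], [-0.973, -0.233, -0.0], [0.001, -0.0, -1.0]]
ft_force: [0.1, 0.2, 0.4]
width: -0.001
```

```bash
python3 look.py side 230 370 160 270 5 s9; python3 look.py scene 200 320 140 240 5 c9; python3 - <<'E'
from tab import *
for f,n in (('s6','side'),('s9','side'),('c6','scene'),('c9','scene'),('side0','side'),('scene0','scene')):
    print(f); rep(n,np.load(f'pics/{f}.npz')['d'])
s=sensors.read_state(); M=model('wrist'); p,d=optics.capture('wrist'); cv2.imwrite('pics/w9.png',p); rep('wrist',d,M)
E
```

```text
15.4 [ 0.4522 -0.1436  0.2551] [0.06 0.15 0.37]
15.45 [ 0.453  -0.1435  0.2549] [ 0.88  1.34 -0.49]
s6
side tabend 62 z pct [187.2 188.5 189.1 189.6 190.9]
side tab 203 z pct [183.9 188.2 189.3 190.  191.2]
side bar 409 z pct [152.2 159.5 177.7 195.8 212.7]
s9
side tabend 64 z pct [159.8 161.  161.9 162.7 163.9]
side tab 200 z pct [157.6 161.  161.9 162.8 163.9]
side bar 134 z pct [182.6 187.4 191.  193.6 195.4]
c6
scene tabend 8 z pct [186.6 187.7 188.6 189.  190.5]
scene tab 57 z pct [185.6 187.4 188.4 189.4 191.1]
scene bar 171 z pct [152.4 159.7 178.4 195.4 213.2]
c9
scene tabend 13 z pct [159.  160.  160.7 161.7 163.3]
scene tab 56 z pct [157.6 159.4 160.2 161.6 163.2]
scene bar 42 z pct [187.7 190.7 192.5 193.8 195.5]
side0
side tabend 64 z pct [186.7 188.7 189.3 189.9 191. ]
side tab 206 z pct [183.8 188.3 189.3 190.1 191.1]
side bar 218 z pct [182.1 188.1 191.7 193.9 195.2]
scene0
scene tabend 3 z pct [188.6 188.6 188.7 189.9 190.8]
scene tab 8 z pct [186.5 187.8 188.6 189.7 190.8]
scene bar 35 z pct [188.5 191.1 193.3 194.1 195.3]
wrist tabend 274 z pct [160.5 161.2 161.7 162.2 163. ]
wrist tab 948 z pct [160.5 161.2 161.7 162.2 163. ]
wrist bar 1280 z pct [187.4 191.6 193.2 194.1 195. ]
```

View pics/s9.png

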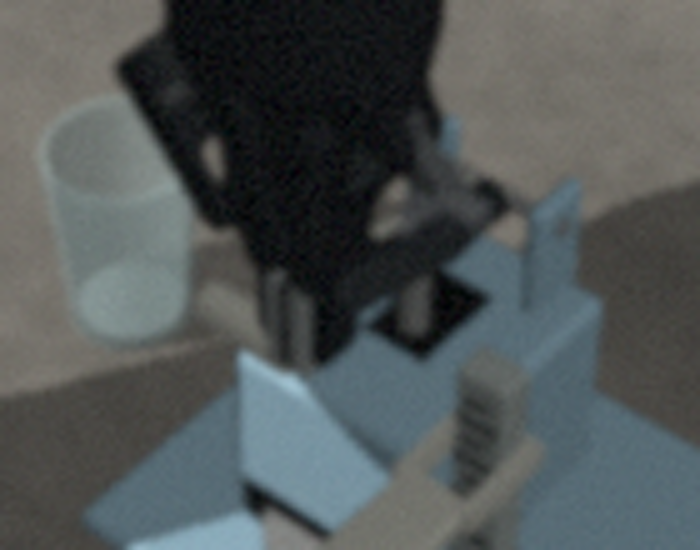

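```bash
python3 - <<'E'
from tab import *
for f,n in (('side0','side'),('s6','side'),('scene0','scene'),('c6','scene')):
    X=loc(cloud(n,np.load(f'pics/{f}.npz')['d']))
    for y0,y1 in((-22,-14),(15,24)):
        m=(X[...,0]>-118)&(X[...,0]<-80)&(X[...,1]>y0)&(X[...,1]<y1)&(X[...,2]>140)&(X[...,2]<198); q=X[m]
        if len(q): print(f,y0,len(q),np.percentile(q[:,2],[50,75,85,95,99]).round(1))
E
```

```text
side0 -22 56 [188.8 192.5 193.6 194.9 195.4]
side0 15 38 [192.3 193.7 194.6 195.6 195.8]
s6 -22 59 [156.4 161.3 161.8 178.7 188.3]
s6 15 29 [157.7 160.1 161.6 162.4 163. ]
scene0 -22 13 [188.3 190.9 193.6 195.3 195.3]
scene0 15 33 [189.3 191.2 192.2 194.  195.4]
c6 -22 14 [157.6 158.8 160.3 186.9 188.9]
c6 15 33 [156.2 158.6 158.9 160.4 162.6]
```

```bash
python3 -c "
from cell import job,sensors
print(sensors.read_state()['t']); print(job.sign_off())"
```

```text
15.55
the job is handed in; nothing more can be done
None
```

The lid level is gauged and the stock marker is set to match it; I handed the job in at 15.6 s, and the hand-in reported no verdict.

- **Lever press:** I pressed the thumb bar with the shut fingertips until the vertical force firmed from about 2.5 N to about 10 N, and held it there for about 0.7 s. I never saw it read above 10.4 N, and there was also about 6 N sideways at the hold. The lowest TCP reading was 0.1314 m, which puts the bar top about 161.5 mm above the sill, some 32 mm below rest. The lever came back up: the bar top read about 194–195 mm afterwards.
- **Marker:** I pushed it down with the same fingertip to a TCP reading of 0.1316 m, then retreated clear of everything.
- **Final check:** The wrist camera's depth puts the marker top at 161.7 mm (side camera 161.9, scene camera 160–161). The bar at its lowest, seen in the earlier pictures, agrees at about 160–162 mm.
- **Bystanders:** I did not go near the jars, the ice tray or the saucer.

**Disagreement:** The fingertips were really about 30 mm above the reported TCP, seen in every camera and confirmed at first contact. I levelled the marker by using the same TCP reading for both contacts, so this offset cancels out.

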